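Level the shelf and hold its foot

TASK

Slide the yellow spirit level along its groove on the shelf, under the spring clip's roller, until its nose is home against the stop and the clip presses it onto the board. Then take the red wing knob of the shelf's levelling foot, push it well down and turn it clockwise until the bubble stands still wholly between the two black lines. The foot springs back, so finish while still gripping the knob, pushed down, with the bubble centred and the level left home; leave the tray things, padlock, bottle and jar where they are.

Things in the scene. Friction and masses are not known exactly. Their poses are not given: they have to be found in the camera images.
- level: Yellow spirit level with black ends, loose in the groove on the shelf board: 180 mm long (y), 30 wide (x), 45 high (z), 0.26 to 0.44 kg; origin: centre of its underside. Nose = -y end, towards the clip. Starts 65 to 150 mm from home. Green vial window in the middle of the top; grip across its 30 mm width at y about +55 mm, 36 mm up. The groove strips are 10 mm high, 3 mm play each side.
- home (a point): Point on the board's top where the level's origin lies once home (nose on the steel stop, under the roller). y: along board and groove, from the clip (robot's right) to the foot (robot's left); z up. Light wood board 430 x 140 x 20 mm, top about 90 mm above the table, pivoted at the clip end; its foot end starts low by 6 to 14 mrad.
- clip: Steel clothes-peg style spring clip at the board's right end, hinged. Its black free-turning roller (20 mm dia, 36 wide) overhangs the groove 65 mm from home towards -y, underside 43 mm above the board; the 45 mm high level, pushed under it with 8 to 18 N, lifts it and is pressed down with 3 to 4 N. Origin: hinge, 116 mm from home towards -y, 65 mm above the board. Top 100 mm above the board.
- bubble (a joint): Place of the pale bubble (20 x 14 mm) in the level's green vial (84 x 22 mm), m: 0 in the middle, + towards the level's +y end, at most 0.031. The clear space between the two black lines is 32 mm: the whole bubble is between them from -0.006 to +0.006. It runs to the high end, 20 mm per 10 mrad of slope, and takes about 1 s to settle.
- foot (a joint): Turn of the foot's wing knob, rad: 0 at rest on its stop, + clockwise from above, at most 1.7. Turning + raises the foot end of the board, 12.5 mrad per rad, so the bubble moves about 25 mm per rad towards +; it starts on the - side, and 0.4 to 1.2 rad centres it. A spring (0.02 to 0.15 N m) runs the knob back to 0 when let go.
- foot_push (a joint): How far the wing knob is pushed down, m: 0 up, 0.006 fully down. Spring: 3 N to start, 6.6 N fully down.
- wing: The foot's wing knob, on a grey housing left of the board: black flange disc (68 mm dia, 8 thick) with an upright red bar on it, 50 mm long (x), 14 thick (y), 32 high; turns about the vertical with joint foot, sinks with foot_push. Origin: on the axis, underside of the flange, 96 mm above the table when up. Pinch the bar from above; fingertips may bear on the flange.
- wing_grip (a point): Point on the knob's axis inside the red bar, 21 mm above the flange's top, 11 mm below the bar's top; axes as wing.
- valve_tool: red T-shaped valve tool, about 50 x 100 x 14 mm, in the tray; bystander; origin under it
- lever_a: white tyre lever, 125 x 16 x 10 mm, in the tray; bystander; origin under it
- lever_b: second white tyre lever, like the first; bystander
- tin: closed aluminium tin, 68 mm across, 55 mm high, in the tray; bystander; origin under its centre
- padlock: brass padlock standing on the table, 45 x 28 x 71 mm; bystander; origin under it
- oil: yellow oil bottle, 56 mm across, 120 mm high; bystander; origin under it
- jar: glass jar with blue lid, 70 mm across, 85 mm high; bystander; origin under it
There are look-alikes about, which are no part of the job. Of the things like the level, leave any that is orange; of the rest the larger one is meant.

How it is judged:
By the outcome, as a careful person would: the job done as asked, in the order asked, and still so for the second after the job is handed in, while the arm keeps its last pose, push and grip.
It also fails if it takes over 64 s, if anything falls off the work surface, if the arm or the gripper's body presses on something with over 40 N, if the wrist force passes 120 N, or if a joint passes its speed limit or range.

ROBOT

A 7-joint arm with a two-finger parallel gripper is mounted at the origin on the work surface. World frame = base frame: x ahead of the robot, y to its left, z up, the work surface at z = 0. Lengths are in m, angles in degrees, forces in N, time in s.
With the tool pointing down it reaches from about 0.4 to 0.9 m from the base axis. Payload 5.5 kg.
Tool frame: the origin (TCP) lies at the very end of the fingers, on their centre line; the grasp point (between the pads) lies env.grip_depth behind it (env.grip_depth is the distance from the TCP to the grasp point, in m); z points along the fingers, x is the direction in which the jaws open and shut, and the axes are right-handed (so a half turn about z gives the same grasp; the last joint's range is limited). The gripper opens to 92 mm and grips with 3 to 60 N. Pads are 19 mm wide; open, the fingers measure 130 mm over their backs; the gripper's body (75 mm by 190 mm) begins 47 mm behind the grasp point.
Start: joints at [85.439, 28.699, -24.465, 88.831, 12.651, 65.22, -12.049], TCP at [0.219, -0.612, 0.227] pointing down, gripper open.
Joint ranges: [-164.97, 164.97], [-17.58, 116.51], [-87.97, 89.64], [11.32, 138.91], [-80.73, 260.73], [10.89, 115.49], [-147.41, 147.41]. Speed limits (degrees/s): [147.25, 147.25, 180, 180, 180, 180, 180].

INTERFACE

Orientations are given as [roll, pitch, yaw] about the fixed x, y, z axes, in that order (R = Rz(yaw) Ry(pitch) Rx(roll)).
In Python, from bench import env, eyes gives the robot as it stands. The module is installed in compiled form; this text tells all that it offers.
- The arm moves only by the tool step_arm, never from a script. Its argument "plan" is a list that holds one entry, the list of rows, each a list of 7 numbers: the opening, from 0 (shut) to 1 (fully open), then the shift along the tool's x, y, z in cm, then the turn, a rotation vector about the tool's x, y, z in rad. A call has 1 to 20 rows; each row is the pose to reach, as a shift and turn from the pose commanded when the call began, along the tool's axes at that moment; what a row does not reach only later rows make up. A row lasts 1/8 s, in which the tool goes at most 62.5 mm and 10.7 degrees, less where a joint would pass 70% of its speed; a pose out of reach is approached as far as the arm can. A call with a gripper value outside its range is refused whole. The fingers move at their own pace and stop on an object; "newtons" is the grip in N (left out, the last holds). Time passes only in rows, so rows that repeat a pose let the fingers close. It gives the time, the measured TCP pose, the force and the opening at its end, in the units of the state.
- env.get_obs(): the state, without advancing time (a new reading comes with each control period).
- eyes.snapshot(name): name is "side" or "top"; returns a dict with "image" (384x512x3 uint8, blue, green, red), "intrinsics" (3x3 intrinsics, pixels), "position" and "attitude" of the camera in the world. Camera axes: x right, y down, z forward; pixel columns grow to the right and rows downward; lengths in m; the calibration is good to about 2 mm. A picture is of the moment at which its call begins. There is no depth.
- env.sign_off(): hands the job in, once; it reports no verdict.
The state is a dict: "t": time; "joints": joint angles; "qd": joint speeds; "joint_torque": joint torques, N m; "tool_pos": TCP position; "eef_rot": TCP orientation; "ft_force": force on the tool from outside, world axes, zero at the start; "wrist_torque": the same for the moment, N m; "opening": finger opening in m.
Only numpy, scipy, OpenCV 4.12 (cv2) and the standard library are available. Lean on these libraries where they do the work, as an engineer would, in place of code of your own. Each camera call takes 0.05 s, during which the arm holds its last target.

## Working session

There is one attempt and no reset: what is moved stays moved. The work goes in short steps, Python scripts to look and compute and a tool call to move; the robot and the scene stay as the last step left them, time stands still between calls to the robot, and variables do not carry over. Pictures are saved under pics/ and viewed, and the job is handed in when it is done.

Besides the shell and the picture viewer there is one more tool, called as a command line: name --argument value ..., lists and objects as JSON in quotes. step_arm: Moves the arm, as the interface text tells. Its arguments: {"type":"object","properties":{"plan":{"type":"array","items":{"type":"array","items":{"type":"array","items":{"type":"number"}}}},"newtons":{"type":"number"}},"required":["plan"]}

```bash
mkdir -p pics
cat > h.py <<'E'
import numpy as np, cv2
from bench import env, eyes
def snap(n,f):
    s=eyes.snapshot(n); cv2.imwrite('pics/'+f,s['image']); np.savez('pics/'+f[:-4]+'.npz',**s); return s
E
python3 - <<'E'
from h import *
for n in('side','top'):
    s=snap(n,n+'0.png'); print(n,s['intrinsics'],s['position'],s['attitude'])
print(env.get_obs(),env.grip_depth)
E
```

```text
side [[391.39776038   0.         256.85070317]
 [  0.         391.39776038 197.8055227 ]
 [  0.           0.           1.        ]] [0.12500137 0.83987881 0.62430644] [-121.98482715    0.7682888  -153.2168248 ]
top [[412.53505597   0.         255.03774175]
 [  0.         412.53505597 191.93350729]
 [  0.           0.           1.        ]] [0.45285734 0.0835026  1.24225027] [-1.76666640e+02 -1.84882805e-02 -8.95629355e+01]
{'t': 0.1, 'joints': array([ 85.44053051,  28.74839064, -24.45359601,  88.88303158,
        12.65171118,  65.21949784, -12.04907847]), 'qd': array([ 0.00514374, -0.14575128, -0.00817688, -0.12369188, -0.01957396,
       -0.07331348, -0.03208149]), 'joint_torque': array([-1.11816806e-02, -5.67874539e+01, -5.83882615e+00, -2.79914671e+01,
       -6.90429239e-02,  2.41188792e-02,  4.18627633e-05]), 'tool_pos': array([ 0.21821633, -0.61163295,  0.22579931]), 'eef_rot': array([-1.79997175e+02,  9.76302913e-02, -7.03580391e+01]), 'ft_force': array([ 0.93030354, -0.41079811, -0.76677337]), 'wrist_torque': array([-0.03920744, -0.01169371,  0.07129662]), 'opening': 0.09216683304056981} 0.0188
```

View pics/top0.png

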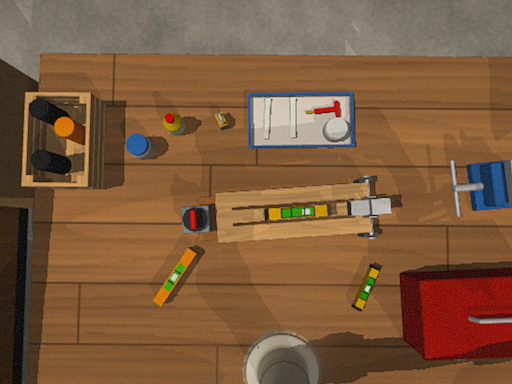

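View pics/side0.png

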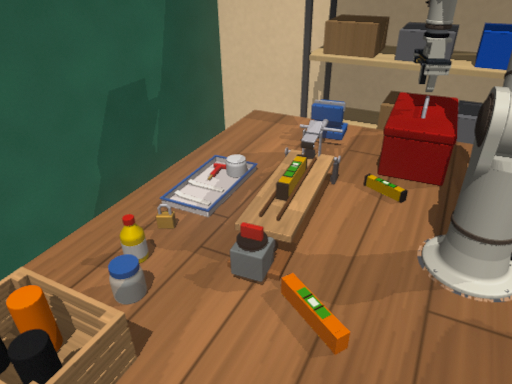

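Three level-like things appear in the top view: orange at (175,277), a small yellow one at (367,287), and a yellow one in the shelf groove at (297,213). The groove one fits: it is not orange and is larger than the other yellow one. I'll confirm in a crop.

Run:
```python
import cv2,numpy as np
a=cv2.imread('pics/top0.png')[165:315,150:410]
b=cv2.imread('pics/side0.png')[110:290,220:420]
cv2.imwrite('pics/c1.png',cv2.resize(a,None,fx=3,fy=3,interpolation=cv2.INTER_CUBIC))
cv2.imwrite('pics/c2.png',cv2.resize(b,None,fx=3.3,fy=3.3,interpolation=cv2.INTER_CUBIC))
```

```text
(no output)
```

View pics/c1.png

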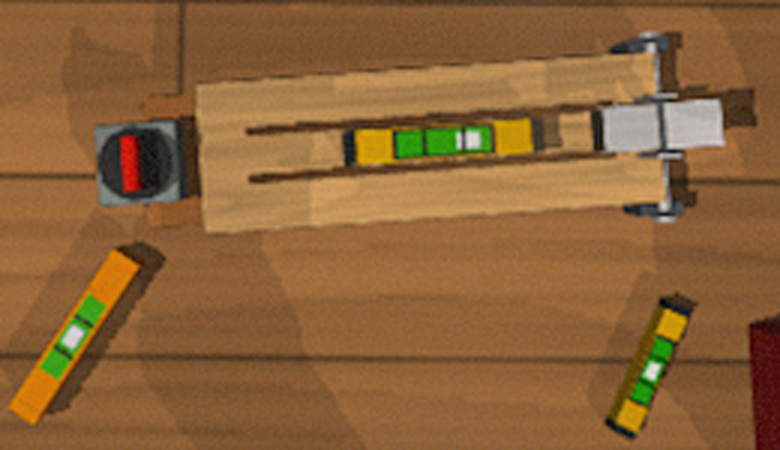

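View pics/c2.png

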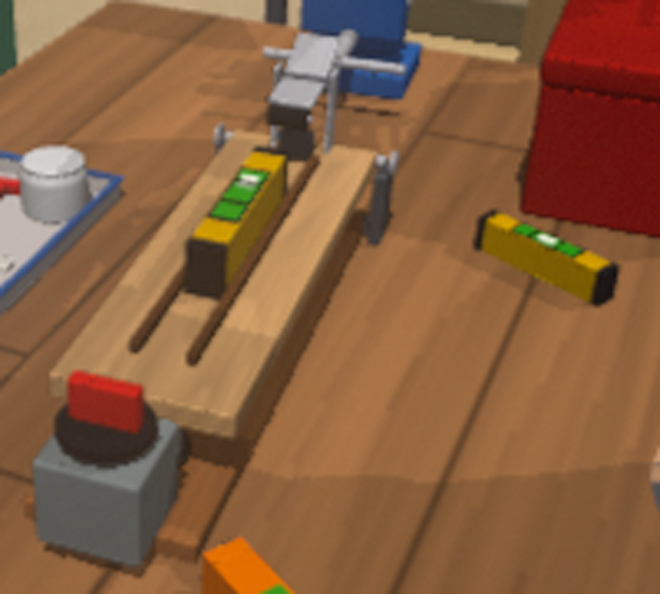

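The crop confirms the groove level: yellow with black ends, crop (345–543, 118–165). The bubble is on its clip (−) side at crop (470,139). Next, the positions.

```bash
cat >> h.py <<'E'
from scipy.spatial.transform import Rotation as Ro
def ray(s,uv,z):
    K=s['intrinsics'];R=Ro.from_euler('xyz',s['attitude'],degrees=True).as_matrix()
    d=R@np.linalg.inv(K)@np.array([uv[0],uv[1],1.]);p=np.array(s['position']);return p+d*(z-p[2])/d[2]
def proj(s,P):
    R=Ro.from_euler('xyz',s['attitude'],degrees=True).as_matrix()
    c=(np.atleast_2d(P)-s['position'])@R;q=c@s['intrinsics'].T;return q[:,:2]/q[:,2:]
E
python3 - <<'E'
from h import *
s=dict(np.load('pics/top0.npz'));S=dict(np.load('pics/side0.npz'))
c=lambda u,v:((u+.5)/3+150-.5,(v+.5)/3+165-.5)
for n,u,v,z in[('foot end top far',345,130,.133),('foot end top near',346,165,.133),('cap far nose',533,118,.135),('cap nr nose',534,152,.135),
 ('board FL',196,86,.087),('board NL',207,233,.087),('board FR',655,55,.09),('board NR',662,205,.09),('grooveF',248,131,.095),('grooveN',250,180,.095),
 ('bar top1',128,136,.136),('bar top2',131,192,.136),('bar c',130,163,.136),('disc',137,160,.104),('roller',597,130,.14)]:
    print(n,ray(s,c(u,v),z).round(4))
print(proj(S,[[ .45,.25,.136]]))
E
```

```text
foot end top far [0.4744 0.0574 0.133 ]
foot end top near [0.4431 0.0563 0.133 ]
cap far nose [ 0.4864 -0.1107  0.135 ]
cap nr nose [ 0.456  -0.1115  0.135 ]
board FL [0.5154 0.1959 0.087 ]
board NL [0.3788 0.1839 0.087 ]
board FR [ 0.5475 -0.2326  0.09  ]
board NR [ 0.408 -0.238  0.09 ]
grooveF [0.4735 0.1464 0.095 ]
grooveN [0.4283 0.1441 0.095 ]
bar top1 [0.4675 0.2513 0.136 ]
bar top2 [0.4177 0.2478 0.136 ]
bar c [0.4435 0.2491 0.136 ]
disc [0.446  0.2475 0.104 ]
roller [ 0.476  -0.1667  0.14  ]
[[248.46585001 225.12313423]]
```

```bash
cat >> h.py <<'E'
def rel(cur,curypr,tgt,tgtrpy):
    A=Ro.from_euler('xyz',curypr,degrees=True);B=Ro.from_euler('xyz',tgtrpy,degrees=True)
    print((A.inv().apply(np.array(tgt)-cur)*100).round(2),(A.inv()*B).as_rotvec().round(3))
E
python3 - <<'E'
from h import *
c=[.219,-.612,.227];r=[180,0,-70.36]
for t in([.25,-.58,.34],[.4617,.0219,.34],[.4617,.0219,.20]): rel(c,r,t,[180,0,4.1])
E
```

```text
[ -1.97  -4.   -11.3 ] [-0.   0.  -1.3]
[-51.54 -44.16 -11.3 ] [-0.   0.  -1.3]
[-51.54 -44.16   2.7 ] [-0.   0.  -1.3]
```

step_arm --plan '[[[1, -2, -4, -11.3, 0, 0, 0], [1, -2, -4, -11.3, 0, 0, 0], [1, -51.5, -44.2, -11.3, 0, 0, -1.3], [1, -51.5, -44.2, -11.3, 0, 0, -1.3], [1, -51.5, -44.2, -11.3, 0, 0, -1.3], [1, -51.5, -44.2, -11.3, 0, 0, -1.3], [1, -51.5, -44.2, -11.3, 0, 0, -1.3], [1, -51.5, -44.2, -11.3, 0, 0, -1.3], [1, -51.5, -44.2, -11.3, 0, 0, -1.3], [1, -51.5, -44.2, -11.3, 0, 0, -1.3], [1, -51.5, -44.2, -11.3, 0, 0, -1.3], [1, -51.5, -44.2, -11.3, 0, 0, -1.3], [1, -51.5, -44.2, -11.3, 0, 0, -1.3], [1, -51.5, -44.2, -11.3, 0, 0, -1.3], [1, -51.5, -44.2, 2.7, 0, 0, -1.3], [1, -51.5, -44.2, 2.7, 0, 0, -1.3], [1, -51.5, -44.2, 2.7, 0, 0, -1.3], [1, -51.5, -44.2, 2.7, 0, 0, -1.3], [1, -51.5, -44.2, 2.7, 0, 0, -1.3]]]' --newtons 40

```text
t: 2.48
tool_pos: [0.4635, 0.0213, 0.2019]
eef_rot: [180.0, -0.2, 4.1]
ft_force: [-0.0, -0.8, 0.6]
opening: 0.092
```

Run:
```python
from h import *
s=snap('top','t1.png');S=snap('side','s1.png')
o=env.get_obs();print(o['tool_pos'],o['eef_rot'],o['ft_force'])
a=s['image'][150:270,170:410];b=S['image'][90:290,200:400]
cv2.imwrite('pics/t1c.png',cv2.resize(a,None,fx=3,fy=3,interpolation=cv2.INTER_CUBIC))
cv2.imwrite('pics/s1c.png',cv2.resize(b,None,fx=3,fy=3,interpolation=cv2.INTER_CUBIC))
```

```text
[0.4633112  0.02123985 0.20175786] [179.92470169  -0.21178996   4.08833963] [ 0.46682068 -0.28323106  0.2874017 ]
```

View pics/t1c.png

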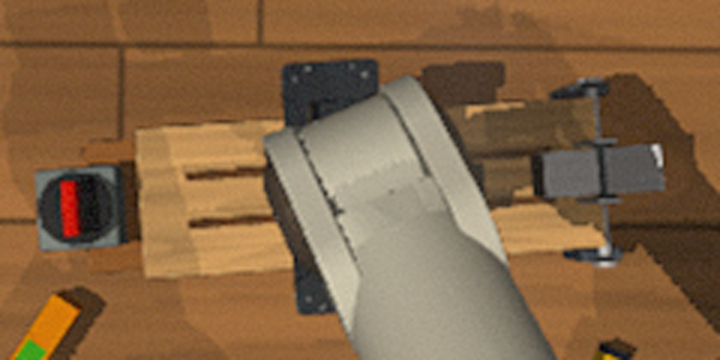

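View pics/s1c.png

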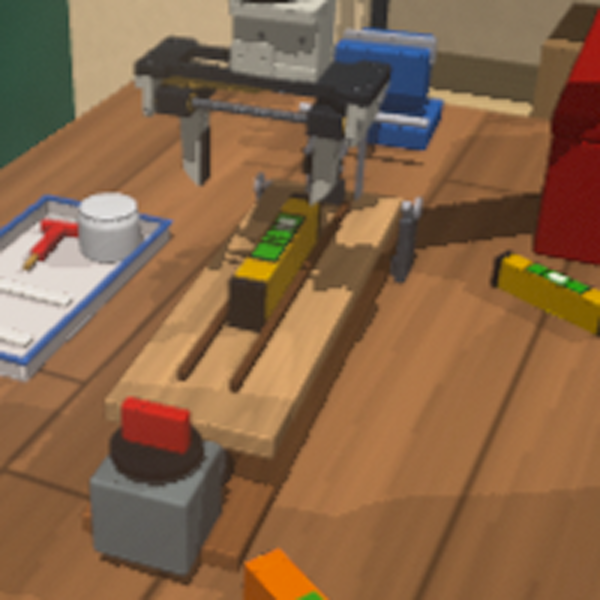

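The side crop shows the open jaws straddling the level's foot half, with the wing knob and tray things untouched. Next: descend and grip.

step_arm --plan '[[[1, -0.15, 0, 5, 0, 0, 0], [1, -0.15, 0, 9, 0, 0, 0], [1, -0.15, 0, 9.7, 0, 0, 0], [1, -0.15, 0, 9.7, 0, 0, 0], [1, -0.15, 0, 9.7, 0, 0, 0], [0, -0.15, 0, 9.7, 0, 0, 0], [0, -0.15, 0, 9.7, 0, 0, 0], [0, -0.15, 0, 9.7, 0, 0, 0], [0, -0.15, 0, 9.7, 0, 0, 0], [0, -0.15, 0, 9.7, 0, 0, 0], [0, -0.15, 0, 9.7, 0, 0, 0], [0, -0.15, 0, 9.7, 0, 0, 0]]]' --newtons 40

```text
t: 4.08
tool_pos: [0.4603, 0.0214, 0.1027]
eef_rot: [-180.0, -0.0, 4.1]
ft_force: [0.5, 0.2, 1.1]
opening: 0.0298
```

step_arm --plan '[[[0, 0, 1, -0.01, 0, 0, 0], [0, 0, 2, -0.02, 0, 0, 0], [0, 0, 3, -0.03, 0, 0, 0], [0, 0, 3.5, -0.04, 0, 0, 0], [0, 0, 4, -0.05, 0, 0, 0], [0, 0, 4, -0.05, 0, 0, 0], [0, 0, 4, -0.05, 0, 0, 0]]]' --newtons 50

```text
t: 4.95
tool_pos: [0.4631, -0.0194, 0.1032]
eef_rot: [179.9, 0.0, 4.1]
ft_force: [-0.6, -1.5, -1.2]
opening: 0.0297
```

step_arm --plan '[[[0, 0, 0.5, 0, 0, 0, 0], [0, 0, 1, -0.01, 0, 0, 0], [0, 0, 1.5, -0.02, 0, 0, 0], [0, 0, 2, -0.02, 0, 0, 0], [0, 0, 2.4, -0.03, 0, 0, 0], [0, 0, 2.8, -0.03, 0, 0, 0], [0, 0, 2.8, -0.03, 0, 0, 0]]]'

```text
t: 5.82
tool_pos: [0.4653, -0.0473, 0.1036]
eef_rot: [180.0, -0.0, 4.1]
ft_force: [1.6, 2.1, -0.6]
opening: 0.0298
```

Run:
```python
from h import *
S=snap('side','s2.png');o=env.get_obs();print(o['tool_pos'],o['ft_force'],o['opening'])
b=S['image'][100:220,240:360]
cv2.imwrite('pics/s2c.png',cv2.resize(b,None,fx=5,fy=5,interpolation=cv2.INTER_CUBIC))
```

```text
[ 0.46527492 -0.04726153  0.10355343] [ 0.52831214  0.92650279 -1.45296226] 0.02995894562488254
```

View pics/s2c.png

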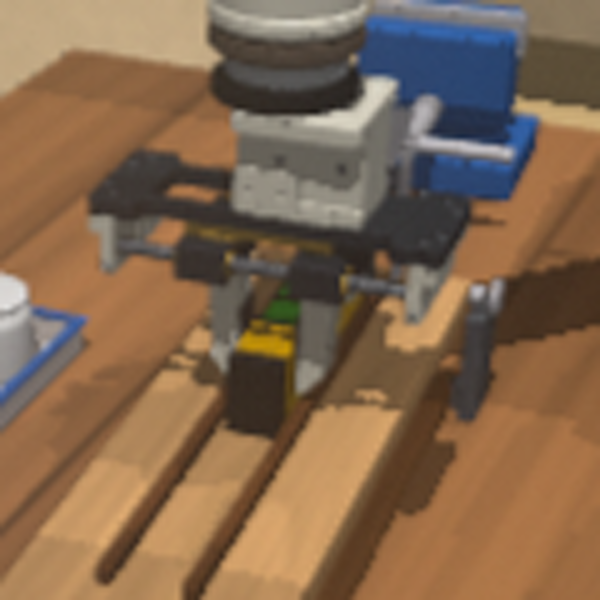

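step_arm --plan '[[[0, 0, 0.4, 0, 0, 0, 0], [0, 0, 0.8, -0.01, 0, 0, 0], [0, 0, 1.0, -0.01, 0, 0, 0], [0, 0, 1.0, -0.01, 0, 0, 0]]]'

```text
t: 6.38
tool_pos: [0.4658, -0.0544, 0.1037]
eef_rot: [-179.8, -0.0, 4.2]
ft_force: [0.4, 9.1, -0.0]
opening: 0.0292
```

step_arm --plan '[[[0, 0, 0.3, 0, 0, 0, 0], [0, 0, 0.6, 0, 0, 0, 0], [0, 0, 0.6, 0, 0, 0, 0]]]'

```text
t: 6.75
tool_pos: [0.4659, -0.0545, 0.1039]
eef_rot: [-179.5, -0.1, 4.4]
ft_force: [-2.4, 23.5, 2.8]
opening: 0.0298
```

Run:
```python
from h import *
S=snap('top','t3.png');o=env.get_obs();print(o['tool_pos'],o['ft_force'],o['opening'])
b=S['image'][180:260,290:410]
cv2.imwrite('pics/t3c.png',cv2.resize(b,None,fx=6,fy=6,interpolation=cv2.INTER_CUBIC))
```

```text
[ 0.46590306 -0.05454284  0.10389996] [-1.80652783 23.83484983  3.45373661] 0.029794994958516365
```

View pics/t3c.png

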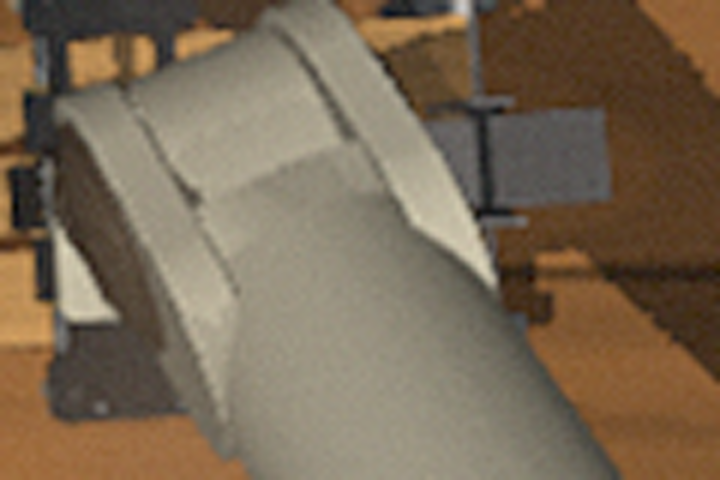

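The push has come to a hard stop at 23.8 N after 76 mm of travel. That places the level's centre at y ≈ −0.110, which fits the home I worked out from the roller (−0.112) and the hinge. I'll ease the push, open and rise to check.

step_arm --plan '[[[0, 0, -0.3, 0, 0, 0, 0], [0, 0, -0.5, 0, 0, 0, 0], [0.4, 0, -0.5, 0, 0, 0, 0], [0.6, 0, -0.6, 0, 0, 0, 0], [1, 0, -0.8, 0, 0, 0, 0], [1, 0, -0.8, 0, 0, 0, 0], [1, 0, -0.8, 0, 0, 0, 0], [1, 0, -0.8, -5, 0, 0, 0], [1, 0, -0.8, -10, 0, 0, 0], [1, 0, -20, -13, 0, 0, 0], [1, 0, -20, -13, 0, 0, 0], [1, 0, -30, -13, 0, 0, 0], [1, 0, -30, -13, 0, 0, 0], [1, 0, -30, -13, 0, 0, 0], [1, 0, -30, -13, 0, 0, 0], [1, 0, -30, -13, 0, 0, 0]]]'

```text
t: 8.8
tool_pos: [0.4446, 0.2361, 0.2333]
eef_rot: [179.9, 0.0, 4.1]
ft_force: [0.4, -0.1, -0.0]
opening: 0.092
```

Run:
```python
from h import *
S=snap('top','t4.png');s=snap('side','s4.png');o=env.get_obs();print(o['t'],o['tool_pos'],o['eef_rot'],o['ft_force'],o['opening'])
b=S['image'][160:260,170:410];a=s['image'][60:290,200:400]
cv2.imwrite('pics/t4c.png',cv2.resize(b,None,fx=3,fy=3,interpolation=cv2.INTER_CUBIC))
cv2.imwrite('pics/s4c.png',cv2.resize(a,None,fx=2.6,fy=2.6,interpolation=cv2.INTER_CUBIC))
```

```text
8.9 [0.44502357 0.23491861 0.23322421] [1.79928386e+02 2.99746788e-02 3.98458253e+00] [-0.00665667 -0.48198335 -0.58125826] 0.09193995706157371
```

View pics/t4c.png

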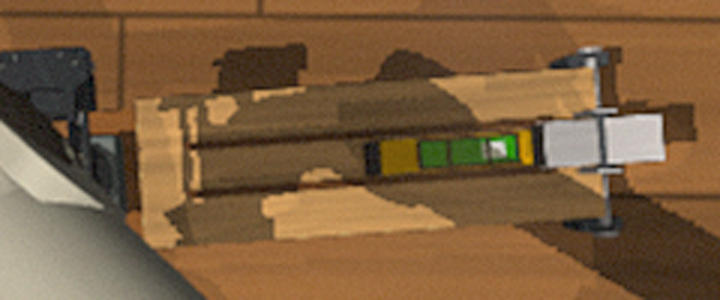

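View pics/s4c.png

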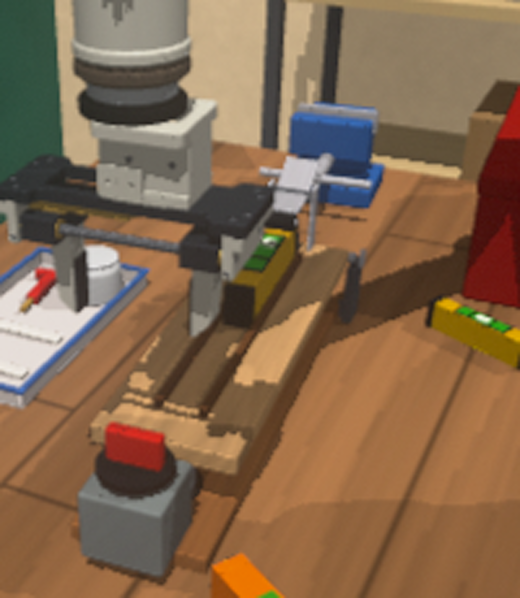

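```bash
python3 - <<'E'
from h import *
s=dict(np.load('pics/top0.npz'))
c=lambda u,v:((u+.5)/3+170-.5,(v+.5)/3+160-.5)
for n,u,v,z in[('foot end',366,159,.133),('hinge',602,140,.155),('roller',538,146,.143),('vialL',419,154,.135),('vialR',519,148,.135),('line1',449,153,.135),('line2',487,149,.135),('bubble',496,149,.135),('boardR',600,145,.09)]: print(n,ray(s,c(u,v),z).round(4))
E
cd pics; python3 -c "
import cv2
a=cv2.imread('t4.png')[190:230,285:400];cv2.imwrite('t4d.png',cv2.resize(a,None,fx=6.9,fy=6.9,interpolation=cv2.INTER_CUBIC))
a=cv2.imread('s4.png')[110:190,270:350];cv2.imwrite('s4d.png',cv2.resize(a,None,fx=7,fy=7,interpolation=cv2.INTER_CUBIC))"
```

```text
foot end [ 0.4624 -0.0152  0.133 ]
hinge [ 0.4805 -0.2204  0.155 ]
roller [ 0.475  -0.1669  0.143 ]
vialL [ 0.4673 -0.0623  0.135 ]
vialR [ 0.4733 -0.1518  0.135 ]
line1 [ 0.4683 -0.0892  0.135 ]
line2 [ 0.4722 -0.1231  0.135 ]
bubble [ 0.4722 -0.1312  0.135 ]
boardR [ 0.4775 -0.2367  0.09  ]
```

View pics/t4d.png

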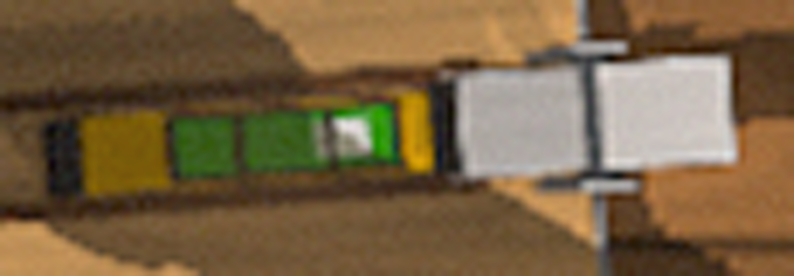

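View pics/s4d.png

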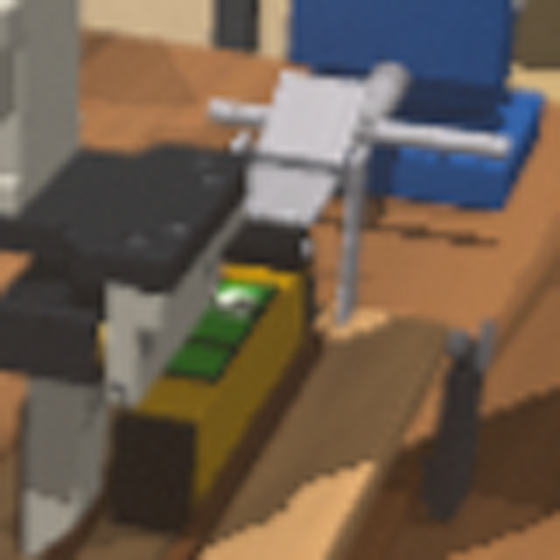

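The level is home: from the image its vial centre is at y ≈ −0.106 and the hinge 115 mm beyond it. The roller sits over the nose, and the bubble is about 25 mm to −. That makes about 1.0 rad of turn needed. Now to the knob.

step_arm --plan '[[[1, 0, -1.2, 0, 0, 0, -0.18], [1, 0, -1.2, 0, 0, 0, -0.36], [1, 0, -1.2, 0, 0, 0, -0.54], [1, 0, -1.2, 0, 0, 0, -0.72], [1, 0, -1.2, 0, 0, 0, -0.9], [1, 0, -1.2, 2, 0, 0, -1.08], [1, 0, -1.2, 4, 0, 0, -1.26], [1, 0, -1.2, 6, 0, 0, -1.44], [1, 0, -1.2, 6, 0, 0, -1.57], [1, 0, -1.2, 6, 0, 0, -1.57], [1, 0, -1.2, 6, 0, 0, -1.57], [1, 0, -1.2, 6, 0, 0, -1.57]]]' --newtons 40

```text
t: 10.4
tool_pos: [0.4442, 0.2484, 0.174]
eef_rot: [180.0, 0.0, 93.9]
ft_force: [-0.0, 0.5, -0.5]
opening: 0.0918
```

Run:
```python
from h import *
s=snap('side','s5.png');o=env.get_obs();print(o['t'],o['tool_pos'],o['eef_rot'],o['joints'])
print(proj(s,[[.4447,.2488,.136],[o['tool_pos'][0],o['tool_pos'][1],o['tool_pos'][2]],[.4696,.2506,.136],[.4198,.2470,.136]]))
a=s['image'][120:290,180:330]
cv2.imwrite('pics/s5c.png',cv2.resize(a,None,fx=3.5,fy=3.5,interpolation=cv2.INTER_CUBIC))
```

```text
10.45 [0.4441032  0.24850226 0.17394894] [1.79948514e+02 2.26809117e-02 9.39907699e+01] [ 24.84354665  39.8522976  -77.55762311 110.91622503  43.19920589
  66.23126305  24.15506051]
[[250.94454295 225.46242953]
 [250.87415711 210.5648666 ]
 [240.22822753 222.92841781]
 [261.87820663 228.04783607]]
```

View pics/s5c.png

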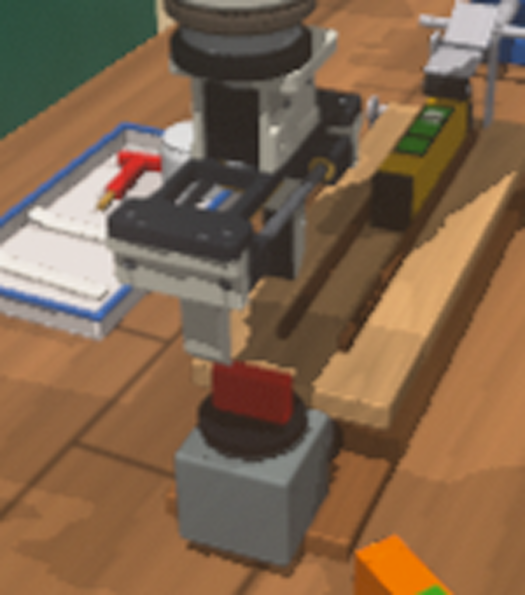

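Jaws straddle the bar (crop 215–293, 362–375), within about 2 mm of prediction. Descend and pinch.

step_arm --plan '[[[1, 0, 0, 4, 0, 0, 0], [1, 0, 0, 6, 0, 0, 0], [1, 0, 0, 6.7, 0, 0, 0], [1, 0, 0, 6.7, 0, 0, 0], [1, 0, 0, 6.7, 0, 0, 0], [0, 0, 0, 6.7, 0, 0, 0], [0, 0, 0, 6.7, 0, 0, 0], [0, 0, 0, 6.7, 0, 0, 0], [0, 0, 0, 6.7, 0, 0, 0], [0, 0, 0, 6.7, 0, 0, 0], [0, 0, 0, 6.7, 0, 0, 0], [0, 0, 0, 6.7, 0, 0, 0], [0, 0, 0, 6.7, 0, 0, 0]]]' --newtons 40

```text
t: 12.08
tool_pos: [0.4438, 0.2487, 0.1066]
eef_rot: [180.0, -0.0, 94.1]
ft_force: [-0.3, -0.0, -0.0]
opening: 0.0165
```

step_arm --plan '[[[0, 0, 0, 0.3, 0, 0, 0], [0, 0, 0, 0.6, 0, 0, 0], [0, 0, 0, 0.9, 0, 0, 0], [0, 0, 0, 1.0, 0, 0, 0], [0, 0, 0, 1.0, 0, 0, 0], [0, 0, 0, 1.0, 0, 0, 0]]]' --newtons 50

```text
t: 12.82
tool_pos: [0.444, 0.2492, 0.0999]
eef_rot: [179.9, 0.1, 94.1]
ft_force: [-8.3, -8.6, 36.1]
opening: 0.0138
```

step_arm --plan '[[[0, 0, 0, -0.15, 0, 0, 0], [0, 0, 0, -0.25, 0, 0, 0], [0, 0, 0, -0.25, 0, 0, 0.1], [0, 0, 0, -0.25, 0, 0, 0.2], [0, 0, 0, -0.25, 0, 0, 0.3], [0, 0, 0, -0.25, 0, 0, 0.3], [0, 0, 0, -0.25, 0, 0, 0.3]]]'

```text
t: 13.7
tool_pos: [0.4439, 0.2489, 0.1002]
eef_rot: [179.9, 0.0, 76.9]
ft_force: [-3.4, -3.2, 13.9]
opening: 0.0135
```

```bash
cat >> h.py <<'E'
def look(k):
    S=snap('top',f't{k}.png');s=snap('side',f's{k}.png');o=env.get_obs()
    for q in('t','tool_pos','eef_rot','joints','ft_force','wrist_torque','opening'):print(q,np.round(o[q],4))
    a=cv2.resize(S['image'][185:235,280:400],None,fx=6,fy=6,interpolation=cv2.INTER_CUBIC)
    b=cv2.resize(s['image'][110:290,200:360],None,fx=1.65,fy=1.65,interpolation=cv2.INTER_CUBIC)
    m=np.zeros((600,720,3),np.uint8);m[:300]=a;m[300:300+min(300,b.shape[0]),:b.shape[1]]=b[:300]
    c=cv2.resize(s['image'][120:170,290:360],None,fx=6,fy=6,interpolation=cv2.INTER_CUBIC);m[300:600,280:700]=c
    cv2.imwrite(f'pics/m{k}.png',m)
E
python3 -c "
from h import *
look(6)"
```

```text
t 13.8
tool_pos [0.4439 0.2489 0.1002]
eef_rot [1.799306e+02 3.940000e-02 7.690960e+01]
joints [ 18.6376  41.7642 -67.4739 114.0016  46.8936  57.587    4.83  ]
ft_force [-2.5703 -3.3558 15.1802]
wrist_torque [-0.6218  0.5499  0.0952]
opening 0.0136
```

View pics/m6.png

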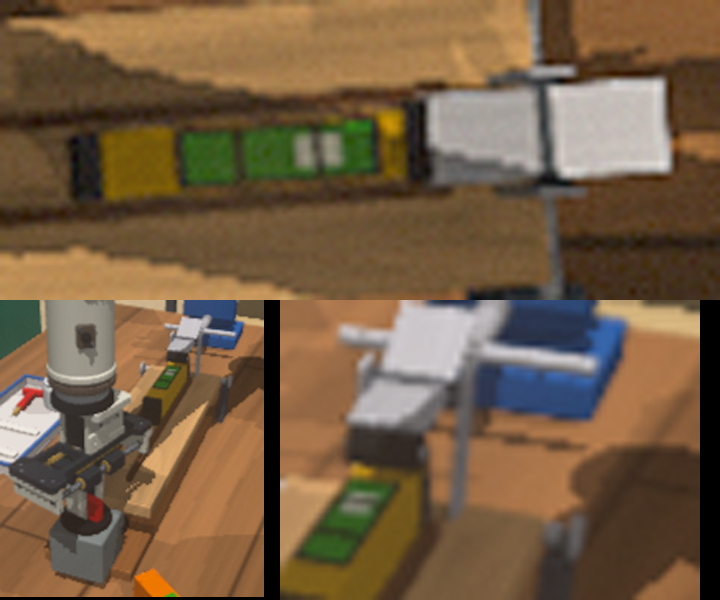

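The bubble is now at (319,150) in the top crop, right over the clip-side line (lines at 239 and 318), so about −17 mm. I'll turn further.

step_arm --plan '[[[0, 0, 0, 0, 0, 0, 0.1], [0, 0, 0, 0, 0, 0, 0.2], [0, 0, 0, 0, 0, 0, 0.3], [0, 0, 0, 0, 0, 0, 0.4], [0, 0, 0, 0, 0, 0, 0.5], [0, 0, 0, 0, 0, 0, 0.5], [0, 0, 0, 0, 0, 0, 0.5], [0, 0, 0, 0, 0, 0, 0.5], [0, 0, 0, 0, 0, 0, 0.5], [0, 0, 0, 0, 0, 0, 0.5], [0, 0, 0, 0, 0, 0, 0.5], [0, 0, 0, 0, 0, 0, 0.5], [0, 0, 0, 0, 0, 0, 0.5], [0, 0, 0, 0, 0, 0, 0.5]]]'

```text
t: 15.55
tool_pos: [0.4437, 0.2485, 0.1002]
eef_rot: [179.9, 0.1, 48.3]
ft_force: [-3.5, -3.3, 17.2]
opening: 0.0138
```

```bash
python3 -c "
from h import *
look(7)"
```

```text
t 15.65
tool_pos [0.4437 0.2485 0.1002]
eef_rot [1.798996e+02 5.580000e-02 4.826150e+01]
joints [ 15.4148  37.6885 -61.729  114.0867  41.7967  54.1195 -19.8038]
ft_force [-4.3441 -3.4687 16.0345]
wrist_torque [-0.8774  0.8231  0.0904]
opening 0.0133
```

View pics/m7.png

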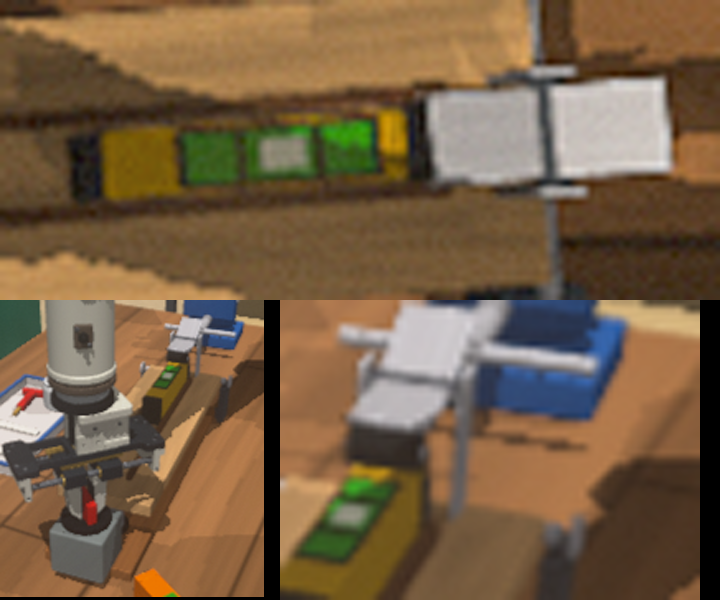

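The bubble sits at (284,155) between the lines at 242 and 318, so about −2 mm. I'll make a small trim, then check it is still.

step_arm --plan '[[[0, 0, 0, 0, 0, 0, 0.06], [0, 0, 0, 0, 0, 0, 0.06], [0, 0, 0, 0, 0, 0, 0.06], [0, 0, 0, 0, 0, 0, 0.06], [0, 0, 0, 0, 0, 0, 0.06], [0, 0, 0, 0, 0, 0, 0.06], [0, 0, 0, 0, 0, 0, 0.06], [0, 0, 0, 0, 0, 0, 0.06], [0, 0, 0, 0, 0, 0, 0.06], [0, 0, 0, 0, 0, 0, 0.06], [0, 0, 0, 0, 0, 0, 0.06], [0, 0, 0, 0, 0, 0, 0.06], [0, 0, 0, 0, 0, 0, 0.06], [0, 0, 0, 0, 0, 0, 0.06], [0, 0, 0, 0, 0, 0, 0.06], [0, 0, 0, 0, 0, 0, 0.06]]]'

```text
t: 17.65
tool_pos: [0.4437, 0.2484, 0.1002]
eef_rot: [179.9, 0.1, 44.8]
ft_force: [-4.5, -3.9, 17.8]
opening: 0.014
```

```bash
python3 -c "
from h import *
look(8)
for i in range(8): s=snap('top','t9.png')
look(9)
print(np.abs(dict(np.load('pics/t8.npz'))['image'].astype(int)-dict(np.load('pics/t9.npz'))['image'])[195:230,285:350].mean())"
```

```text
t 17.75
tool_pos [0.4436 0.2484 0.1002]
eef_rot [1.798968e+02 6.160000e-02 4.482860e+01]
joints [ 14.9759  37.2295 -61.0052 114.1025  41.1685  53.7372 -22.7392]
ft_force [-4.3136 -3.5315 16.2252]
wrist_torque [-0.8355  0.9032  0.1667]
opening 0.0136
t 18.25
tool_pos [0.4436 0.2485 0.1002]
eef_rot [1.798955e+02 5.690000e-02 4.483200e+01]
joints [ 14.9752  37.227  -61.0075 114.1021  41.1692  53.7353 -22.7386]
ft_force [-3.9573 -3.5209 16.2778]
wrist_torque [-0.883   0.8564  0.0916]
opening 0.0136
3.633992673992674
```

View pics/m9.png

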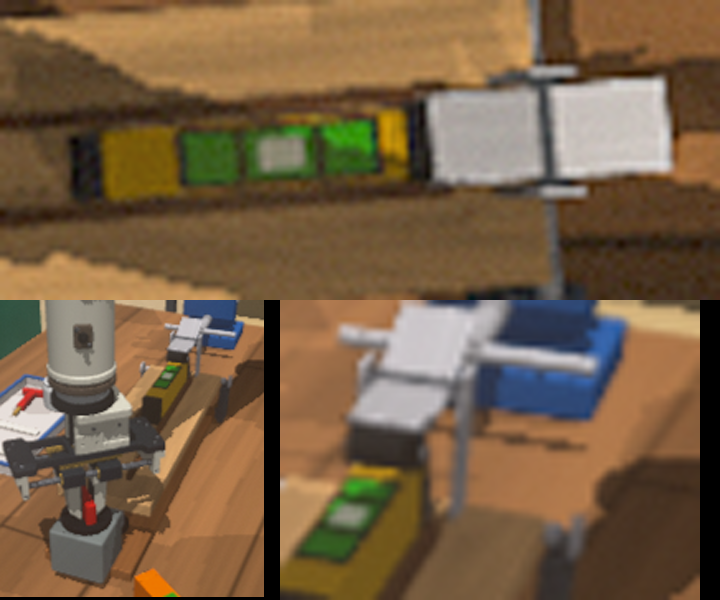

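View pics/t9.png

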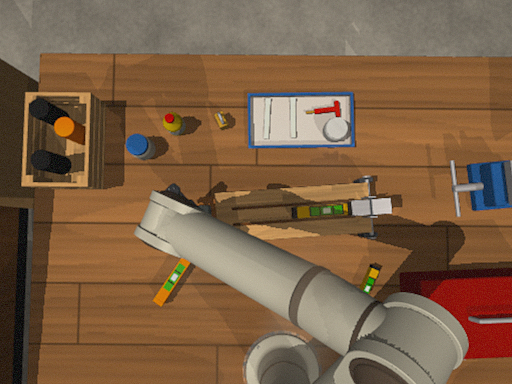

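The bubble is still, at (282,154) between the lines at 242 and 318. The level is home under the roller and the bystanders are unmoved. Handing in.

```bash
python3 -c "
from h import *
print(env.sign_off())"
```

```text
the job is handed in; nothing more can be done
None
```

I slid the yellow level 76 mm along its groove, under the roller and against the stop. I then gripped the red wing knob, pushed it about 6 mm down and turned it about 0.86 rad clockwise. The job was handed in at 18.3 s with the knob still gripped and pushed down with about 16 N.

- **Bubble:** it sat about 1 mm from the middle, wholly between the black lines, and both camera views agreed. It had not visibly moved over the last half second.
- **Level:** it met a firm 24 N stop, and the picture put it about 115 mm from the clip's hinge, which fits the 116 mm given for home. I saw no separate force peak as it passed the roller, because force was read only at the end of each move.
- **Forces:** the highest reading was a brief 36 N of downward push at the knob, which I eased straight away.
- **Other things:** the tray things, padlock, bottle, jar and the two look-alike levels looked unmoved in the last top picture.

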